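# Send the empty cake tin through the sprung flap

## Robot

A 7-joint arm with a two-finger parallel gripper is mounted at the origin on the work surface. World frame = base frame: x ahead of the robot, y to its left, z up, the work surface at z = 0. Lengths are in m, angles in rad, forces in N, time in s.
With the tool pointing down it reaches from about 0.425 to 1.025 m from the base axis. Payload 9.4 kg.
Tool frame: the origin (TCP) lies midway between the tips of the shut fingers; the grasp point (between the pads) lies env.tcp_to_grasp behind it (env.tcp_to_grasp is the distance from the TCP to the grasp point, in m); z points along the fingers, y is the line along which they close (so a half turn about z gives the same grasp; the last joint's range is limited). The gripper opens to 85 mm and grips with 20 to 120 N. Pads are 22 mm wide; open, the fingers measure 114 mm over their backs; the gripper's body (76 mm by 85 mm) begins 54 mm behind the grasp point. The pads swing forward as they close: fully open they stand 13 mm farther back than shut.
Start: joints at [-1.423, 0.599, -0.003, 1.599, 0.002, 0.943, -0.08], TCP at [0.162, 0.707, 0.231] pointing down, gripper open.
Joint ranges: [-2.57, 2.57], [-0.35, 1.97], [-1.29, 1.29], [0.11, 2.56], [-1.05, 4.19], [0.11, 1.86], [-2.63, 2.63]. Speed limits (rad/s): [2.22, 2.22, 3.01, 3.01, 3.14, 3.14, 3.14].

## Interface

Orientations are given as a unit quaternion [x, y, z, w].
In Python, from workcell import env gives the robot as it stands.
- The arm moves only by the tool drive_effector, called after ">>>" by a JSON object that holds its "api" and its "payload". Schema: {"type":"object","properties":{"steps":{"type":"string"},"force":{"type":"number"},"only":{"type":"string"},"quiet":{"type":"boolean"},"lines":{"type":"string"}},"required":["steps"],"additionalProperties":false}. steps is a string of 1 to 20 rows, parted by a bar, with the numbers parted by commas; each row has 7 numbers: dx, dy, dz in m, then a rotation vector rx, ry, rz in rad, then the finger opening in m; each row shifts and turns the commanded pose from where the row before left it, along the tool's axes as they then stand; what a row does not reach is not made up. A row lasts 1/12 s, in which the tool goes at most 0.0417 m and 0.125 rad, less where a joint would pass 70% of its speed; a pose out of reach is approached as far as the arm can. The fingers move at their own pace and stop on an object; force is the grip in N (left out, the last holds). Time passes only in rows, so rows that do not move let the fingers close. The tool returns the time, the measured TCP pose, the force, the opening and the grip force at its end. only (a regular expression) keeps the lines of the reply that match it, lines (a string "A,B") keeps lines A to B, and quiet returns only ok. Input that does not fit is refused with a message, and nothing moves.
- env.get_state(): the state, without advancing time (a new reading comes with each control period).
- env.read_camera(name): name is "scene" or "side" or "wrist"; returns a dict with "frame" (384x512x3 uint8, red, green, blue), "intrinsics" (3x3 intrinsics, pixels), "extrinsics" (4x4, takes a point from world to camera coordinates). Camera axes: x right, y down, z forward; pixel columns grow to the right and rows downward; lengths in m; the calibration is good to about 2 mm. A picture is of the moment at which its call begins. There is no depth.
- env.sign_off(): hands the job in; it is judged then, once.
The state is a dict: "time": time; "joints": joint angles; "joint_velocities": joint speeds; "effort": joint torques, N m; "ee_pos": TCP position; "orientation": TCP orientation; "contact_force": force on the tool from outside, world axes, zero at the start; "ft_torque": the same for the moment, N m; "gripper_width": finger opening in m; "grasp_force": force on a finger pad.
Only numpy, scipy, OpenCV 4.12 (cv2) and the standard library are available. Lean on these libraries where they do the work, as an engineer would, in place of code of your own. Each camera call takes 0.05 s, during which the arm holds its last target. There are 200 camera calls.

## Task

Return the small empty cake tin to the wash-up crate: push the self-closing green flap open with one finger and, while that finger keeps holding it open, push the tin along the wooden deck with the other finger until it drops through into the crate. The tin is only pushed, never lifted, and it must not shove the flap itself; then take the hand away so that the flap closes behind it, and leave everything else where it stands.

Things in the scene. Friction and masses are not known exactly. Their poses are not given: they have to be found in the camera images.
- station: Fixed wooden return station. Origin: on the table, under the middle of the opening, at the deck's far edge; x points from the deck through the opening into the crate (the way to push), y to its left, z up. The deck is 75 mm high, from x = -200 mm to 0, y = -145 to +145 mm, and ends in a drop at x = 0. Stands anywhere within 80 x 300 mm, turned up to 25 degrees.
- opening (a point): Middle of the opening's sill, at the deck's far edge, deck level; axes as the station's. A fence 12 mm thick (x = 0 to 12 mm) and 48 mm high, no rail above, stands along this edge; the opening in it is 126 mm wide (y = -63 to +63 mm) and closed by the green flap.
- crate (a point): Centre of the inner floor of the open grey crate beyond the fence, 8 mm above the table; axes as the station's. Inside, the crate reaches 85 mm either way in x (from the deck's edge to the far wall) and 109 mm either way in y; its walls are 68 mm above the table, so all of it is below the flap.
- flap (a joint): Angle of the green flap on its upright hinge at the opening's left end: 0 = shut, grows as the free right-hand end swings away over the crate, stop at 1.8 rad. Flap 122 mm long, 6 mm thick, from 4 to 48 mm above the deck. A spring always closes it: 0.05 N m when shut, 0.14 N m at 1 rad (1 to 4 N for a finger 40 mm from the hinge); released, it shuts within a second.
- flap_hinge (a point): Point on the flap's upright hinge axis, at deck level (station x = 4 mm, y = +63 mm).
- flap_edge (a point): Point at the free end of the green flap, 122 mm from the hinge, 24 mm above the deck.
- tin: Loose open-topped aluminium cake tin on the deck before the flap: 42 mm (its x, the push direction within 14 degrees) x 56 mm (its y) x 30 mm high, 3 mm walls, about 120 g. Origin: centre of its underside. Its front is 40 to 80 mm before the flap, its middle within 15 mm of the opening's. The open fingers (85 mm) can straddle it along x: about 40 mm to spare.
- ramekin: Loose white ramekin, 68 mm across, 42 mm high, on the right part of the deck. Leave it. Origin: centre of its underside.
- jam: Loose small amber jam jar with red cap, 44 mm across, 55 mm high, on the left part of the deck. Leave it. Origin: centre of its underside.
- mug: Loose blue mug on the table at the right, 80 mm across, 90 mm high. Leave it.
- oil: Loose green oil bottle on the table at the right, 64 mm across, 200 mm high. Leave it.
- loaf: Loose round brown loaf on the table at the left, 150 mm across, 68 mm high. Leave it.
- bowl: Loose white bowl on the table at the left, 150 mm across, 70 mm high. Leave it.

How it is judged:
By the outcome, as a careful person would: the job done as asked, in the order asked, and still so for the second after the job is handed in, with the robot touching nothing.
It also fails if it takes over 37 s, if anything falls off the work surface, if the arm or the gripper's body presses on something with over 40 N, if the wrist force passes 120 N, or if a joint passes its speed limit or range.

## Working session

There is one attempt and no reset: what is moved stays moved. The work goes in short steps, Python scripts to look and compute and a tool call to move; the robot and the scene stay as the last step left them, time stands still between calls to the robot, and variables do not carry over. Pictures are saved under pics/ and viewed, at most 10 in all, crops included, and the job is handed in when it is done.

```bash
ls; mkdir -p pics; python3 - <<'E'
from workcell import env
import cv2,numpy as np
s=env.get_state();print({k:np.round(v,3) for k,v in s.items()},env.tcp_to_grasp)
ims=[]
for n in ["scene","side","wrist"]:
    c=env.read_camera(n);print(n,c["intrinsics"].round(1).tolist(),c["extrinsics"].round(3).tolist())
    cv2.imwrite(f"pics/{n}0.png",c["frame"][:,:,::-1]);
    np.savez(f"pics/{n}0.npz",**c)
E
```

```text
pics
workcell.py
{'time': np.float64(0.0), 'joints': array([-1.423,  0.6  , -0.002,  1.6  ,  0.002,  0.943, -0.08 ]), 'joint_velocities': array([-0.   ,  0.   , -0.001, -0.001, -0.001,  0.001, -0.002]), 'effort': array([-1.0000e-03, -7.7645e+01,  1.5640e+00, -2.5802e+01,  1.2000e-02,
        9.0000e-03, -0.0000e+00]), 'ee_pos': array([0.162, 0.706, 0.23 ]), 'orientation': array([ 0.112,  0.994, -0.001, -0.   ]), 'contact_force': array([-0.178,  0.275,  1.431]), 'ft_torque': array([0.033, 0.041, 0.004]), 'grasp_force': np.float64(0.0), 'gripper_width': np.float64(0.085)} 0.0187
scene [[347.3, 0.0, 256.8], [0.0, 347.3, 196.2], [0.0, 0.0, 1.0]] [[-0.607, 0.795, 0.001, 0.346], [0.54, 0.413, -0.733, -0.234], [-0.583, -0.444, -0.68, 1.373], [0.0, 0.0, 0.0, 1.0]]
side [[351.9, 0.0, 251.1], [0.0, 351.9, 189.2], [0.0, 0.0, 1.0]] [[0.746, -0.666, -0.006, -0.402], [-0.346, -0.379, -0.858, 0.267], [0.569, 0.642, -0.513, 0.797], [0.0, 0.0, 0.0, 1.0]]
wrist [[290.9, 0.0, 254.8], [0.0, 290.9, 188.6], [0.0, 0.0, 1.0]] [[0.223, 0.975, -0.0, -0.725], [0.931, -0.213, 0.298, -0.038], [0.29, -0.067, -0.955, 0.379], [0.0, 0.0, 0.0, 1.0]]
```
View pics/scene0.png

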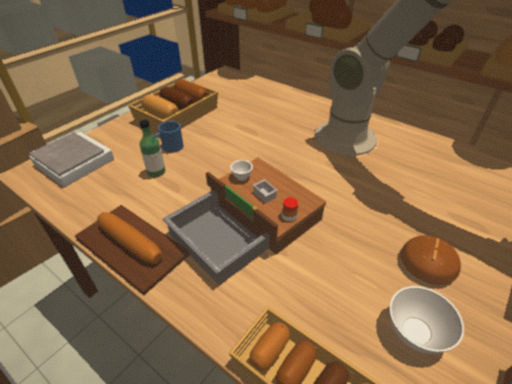

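View pics/side0.png

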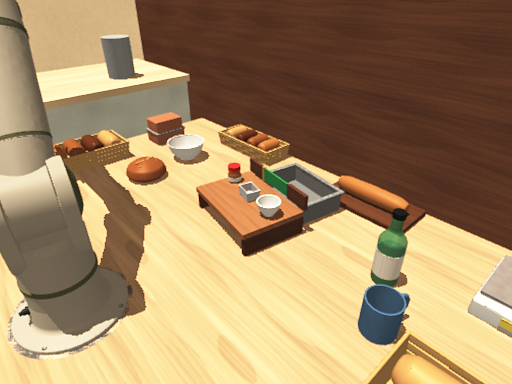

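The scene view shows the flap at about (238,201), the tin at (264,190), the ramekin at (241,170) and the jam jar at (290,209). In the side view the flap is at (276,182), the tin at (249,191), the jar at (234,172) and the ramekin at (269,206). I'll take coarse positions from these, then bring the wrist camera over.

```bash
cat > h.py <<'E'
import numpy as np,cv2
from scipy.spatial.transform import Rotation as R
def ray(c,uv):
    E=np.array(c["extrinsics"]);K=np.array(c["intrinsics"]);Rm=E[:3,:3];o=-Rm.T@E[:3,3]
    d=Rm.T@np.linalg.inv(K)@np.array([uv[0],uv[1],1.]);return o,d/np.linalg.norm(d)
def plane(c,uv,z):
    o,d=ray(c,uv);return (o+d*(z-o[2])/d[2])[:2]
def proj(c,p):
    E=np.array(c["extrinsics"]);q=np.array(c["intrinsics"])@(E[:3,:3]@np.asarray(p,float)+E[:3,3]);return q[:2]/q[2]
E
python3 - <<'E'
from h import *
for n,pts in dict(scene=dict(tin=(264,190),jam=(290,209),ram=(241,170),deckL=(325,205),deckR=(257,160),flapL=(252,214),flapR=(225,190)),side=dict(tin=(249,191),jam=(234,172),ram=(269,206),deckL=(198,187),deckR=(243,237))).items():
    c=dict(np.load(f"pics/{n}0.npz"))
    for k,p in pts.items(): print(n,k,plane(c,p,.105 if k in("tin","ram","jam") else .123 if "flap" in k else .075).round(3))
c=np.load("pics/wrist0.npz");E=c["extrinsics"];print(-E[:3,:3].T@E[:3,3])
from workcell import env
print(R.from_quat(env.get_state()["orientation"]).as_matrix().round(3))
E
```

```text
scene tin [0.541 0.003]
scene jam [0.56  0.103]
scene ram [ 0.51  -0.106]
scene deckL [0.46  0.158]
scene deckR [ 0.409 -0.122]
scene flapL [0.65  0.045]
scene flapR [ 0.623 -0.071]
side tin [ 0.516 -0.019]
side jam [0.558 0.102]
side ram [ 0.504 -0.114]
side deckL [0.446 0.145]
side deckR [ 0.388 -0.139]
[0.08679999 0.72392025 0.37240017]
[[-0.975  0.223 -0.   ]
 [ 0.223  0.975 -0.001]
 [-0.    -0.001 -1.   ]]
```

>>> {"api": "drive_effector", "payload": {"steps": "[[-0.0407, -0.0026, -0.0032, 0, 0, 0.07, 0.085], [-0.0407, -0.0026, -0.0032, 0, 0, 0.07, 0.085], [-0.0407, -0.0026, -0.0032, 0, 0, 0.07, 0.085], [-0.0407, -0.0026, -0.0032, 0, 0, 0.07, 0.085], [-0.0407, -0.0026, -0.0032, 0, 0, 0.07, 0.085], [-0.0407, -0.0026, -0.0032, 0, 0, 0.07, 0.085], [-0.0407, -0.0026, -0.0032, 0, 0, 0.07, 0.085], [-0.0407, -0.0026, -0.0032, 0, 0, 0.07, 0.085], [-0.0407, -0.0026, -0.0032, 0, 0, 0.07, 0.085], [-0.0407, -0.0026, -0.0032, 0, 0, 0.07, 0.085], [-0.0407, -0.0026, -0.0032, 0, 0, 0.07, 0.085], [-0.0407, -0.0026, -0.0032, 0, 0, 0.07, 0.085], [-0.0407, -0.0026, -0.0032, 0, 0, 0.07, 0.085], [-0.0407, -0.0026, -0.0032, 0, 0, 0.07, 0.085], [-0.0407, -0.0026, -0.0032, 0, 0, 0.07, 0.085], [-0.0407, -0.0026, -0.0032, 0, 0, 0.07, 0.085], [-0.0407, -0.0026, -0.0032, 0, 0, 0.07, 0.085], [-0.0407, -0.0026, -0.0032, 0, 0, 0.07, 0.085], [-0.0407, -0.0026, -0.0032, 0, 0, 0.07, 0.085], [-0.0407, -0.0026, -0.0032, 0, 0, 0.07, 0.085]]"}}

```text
refused: steps: the value is not of type 'string' (schema: type "string"). Nothing was moved.
```

I used the wrong layout. The manual says rows parted by a bar, with the numbers parted by commas; once more.

>>> {"api": "drive_effector", "payload": {"steps": "-0.0407,-0.0026,-0.0032,0,0,0.07,0.085 | -0.0407,-0.0026,-0.0032,0,0,0.07,0.085 | -0.0407,-0.0026,-0.0032,0,0,0.07,0.085 | -0.0407,-0.0026,-0.0032,0,0,0.07,0.085 | -0.0407,-0.0026,-0.0032,0,0,0.07,0.085 | -0.0407,-0.0026,-0.0032,0,0,0.07,0.085 | -0.0407,-0.0026,-0.0032,0,0,0.07,0.085 | -0.0407,-0.0026,-0.0032,0,0,0.07,0.085 | -0.0407,-0.0026,-0.0032,0,0,0.07,0.085 | -0.0407,-0.0026,-0.0032,0,0,0.07,0.085 | -0.0407,-0.0026,-0.0032,0,0,0.07,0.085 | -0.0407,-0.0026,-0.0032,0,0,0.07,0.085 | -0.0407,-0.0026,-0.0032,0,0,0.07,0.085 | -0.0407,-0.0026,-0.0032,0,0,0.07,0.085 | -0.0407,-0.0026,-0.0032,0,0,0.07,0.085 | -0.0407,-0.0026,-0.0032,0,0,0.07,0.085 | -0.0407,-0.0026,-0.0032,0,0,0.07,0.085 | -0.0407,-0.0026,-0.0032,0,0,0.07,0.085 | -0.0407,-0.0026,-0.0032,0,0,0.07,0.085 | -0.0407,-0.0026,-0.0032,0,0,0.07,0.085"}}

```text
time: 1.82
ee_pos: [0.5962, 0.0924, 0.2953]
orientation: [0.727, 0.686, 0.0, 0.0]
contact_force: [0.5, -0.5, 0.4]
gripper_width: 0.0852
grasp_force: 0.0
```

>>> {"api": "drive_effector", "payload": {"steps": "-0.0407,-0.0026,-0.0032,0,0,0.07,0.085 | -0.0407,-0.0026,-0.0032,0,0,0.07,0.085 | 0,0,0,0,0,0,0.085 | 0,0,0,0,0,0,0.085 | 0,0,0,0,0,0,0.085"}}

```text
time: 2.23
ee_pos: [0.5838, 0.0143, 0.3017]
orientation: [0.772, 0.635, 0.0, -0.0]
contact_force: [-0.0, 0.7, -0.7]
gripper_width: 0.085
grasp_force: 0.0
```

```bash
python3 - <<'E'
from workcell import env
import cv2,numpy as np
from h import *
s=env.get_state();print(s["time"],s["ee_pos"].round(4),s["joints"].round(2));print(R.from_quat(s["orientation"]).as_matrix().round(3))
c=env.read_camera("wrist");np.savez("pics/wrist1.npz",**c)
cv2.imwrite("pics/wrist1.png",cv2.resize(c["frame"][:,:,::-1],(800,600),interpolation=cv2.INTER_CUBIC))
E
```

```text
2.2333 [0.5838 0.0143 0.3017] [-0.46  0.38  0.48  1.87 -0.21  0.94 -0.08]
[[ 0.192  0.981 -0.   ]
 [ 0.981 -0.192  0.001]
 [ 0.001 -0.    -1.   ]]
```

View pics/wrist1.png

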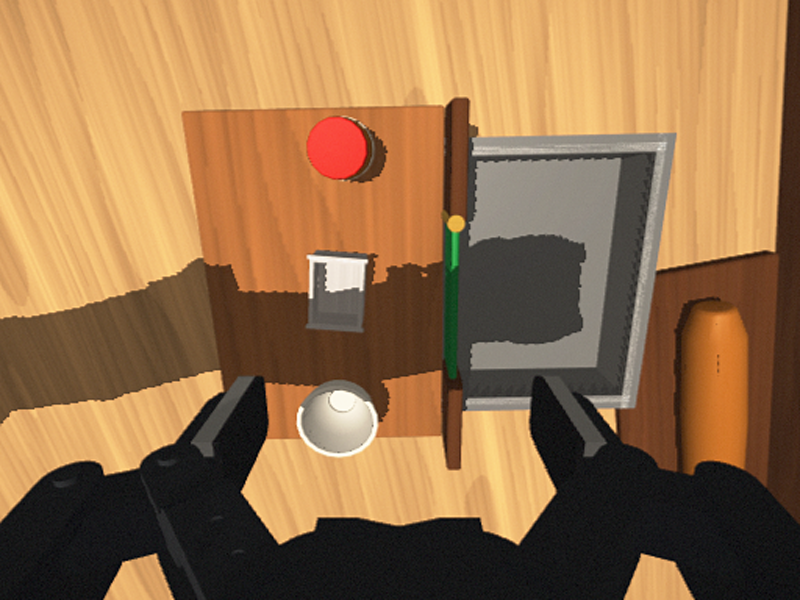

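The wrist view clearly shows the fence running from (459,99) to (452,468), the hinge cap at (456,223) and the flap end at about (451,377). The tin rim corners are (308,254), (368,257), (363,331) and (306,328). The jar is at (338,148) and the ramekin at (337,420).

```bash
python3 - <<'E'
from h import *
c=dict(np.load("pics/wrist1.npz"))
P=lambda u,v,z: plane(c,((u+.5)/1.5625-.5,(v+.5)/1.5625-.5),z)
a=P(459,99,.123);b=P(452.5,468,.123);y=(a-b)/np.linalg.norm(a-b);print("fence len",np.linalg.norm(a-b))
x=np.array([y[1],-y[0]]);yaw=np.arctan2(x[1],x[0]);O=(a+b)/2-x*.006
print("origin",O.round(4),"yaw",yaw.round(4))
st=lambda p:(np.array([x,y])@(p-O)).round(4)
for n,q in dict(hinge=(456,223,.123),flapR=(452,377,.123),deckBL=(183,112,.075),deckBR=(228,438,.075),nearfaceL=(450,99,.123),nearfaceR=(445,468,.123),jam=(338,148,.13),ram=(337,420,.117)).items(): print(n,st(P(*q)))
t=[P(*q,.105) for q in [(308,254),(368,257),(363,331),(306,328)]]
print("tin",[st(p) for p in t],st(sum(t)/4))
for i,j in [(0,1),(3,2),(3,0),(2,1)]:
    d=st(t[j])-st(t[i]);print(np.hypot(*d).round(4),np.degrees(np.arctan2(d[1],d[0])).round(1))
from workcell import env
s=env.get_state();print("tcp st",st(s["ee_pos"][:2]))
yt=R.from_quat(s["orientation"]).as_matrix()[:2,1];print("tool y in station deg",np.degrees(np.arctan2(yt[1],yt[0])-yaw))
E
```

```text
fence len 0.2853807312527946
origin [ 0.6126 -0.0242] yaw -0.1732
hinge [0.0054 0.0621]
flapR [ 0.0044 -0.0581]
deckBL [-0.1961  0.1429]
deckBR [-0.1997 -0.1426]
nearfaceL [1.000e-04 1.428e-01]
nearfaceR [-0.0003 -0.1426]
jam [-0.0737  0.1139]
ram [-0.0889 -0.0986]
tin [array([-0.1042,  0.0382]), array([-0.0588,  0.035 ]), array([-0.0652, -0.0253]), array([-0.1106, -0.0218])] [-0.0847  0.0065]
0.0455 -4.0
0.0455 -4.4
0.0603 83.9
0.0606 83.9
tcp st [-0.0351  0.0338]
tool y in station deg -1.0832689706897283
```

>>> {"api": "drive_effector", "payload": {"steps": "-0.0126,-0.0174,0.01,0,0,0,0.085 | -0.0126,-0.0174,0.01,0,0,0,0.085 | 0,0,0.03,0,0,0.07,0.085 | 0,0,0.03,0,0,0,0.085 | 0,0,0.03,0,0,0,0.085 | 0,0,0.03,0,0,0,0.085 | 0,0,0.03,0,0,0,0.085 | 0,0,0,0,0,0,0.085 | 0,0,0,0,0,0,0.085"}}

```text
time: 3.03
ee_pos: [0.5442, -0.0031, 0.1307]
orientation: [0.793, 0.609, -0.001, -0.001]
contact_force: [-0.4, -0.7, 0.9]
gripper_width: 0.0852
grasp_force: 0.0
```

```bash
python3 - <<'E'
from workcell import env
from h import *
s=env.get_state();print(s["time"],s["ee_pos"].round(4))
O=np.array([.6126,-.0242]);a=-.1732
x=np.array([np.cos(a),np.sin(a)]);y=np.array([-x[1],x[0]]);print("tcp st",x@(s["ee_pos"][:2]-O),y@(s["ee_pos"][:2]-O))
yt=R.from_quat(s["orientation"]).as_matrix()[:2,1];print(np.degrees(np.arctan2(yt[1],yt[0])-a))
c=env.read_camera("wrist");np.savez("pics/wrist2.npz",**c)
cv2.imwrite("pics/wrist2.png",cv2.resize(c["frame"][:,:,::-1],(800,600),interpolation=cv2.INTER_CUBIC))
E
```

```text
3.0333 [ 0.5442 -0.0031  0.1307]
tcp st -0.07103906425476275 0.009016074672346169
-5.0970523056203
```

View pics/wrist2.png

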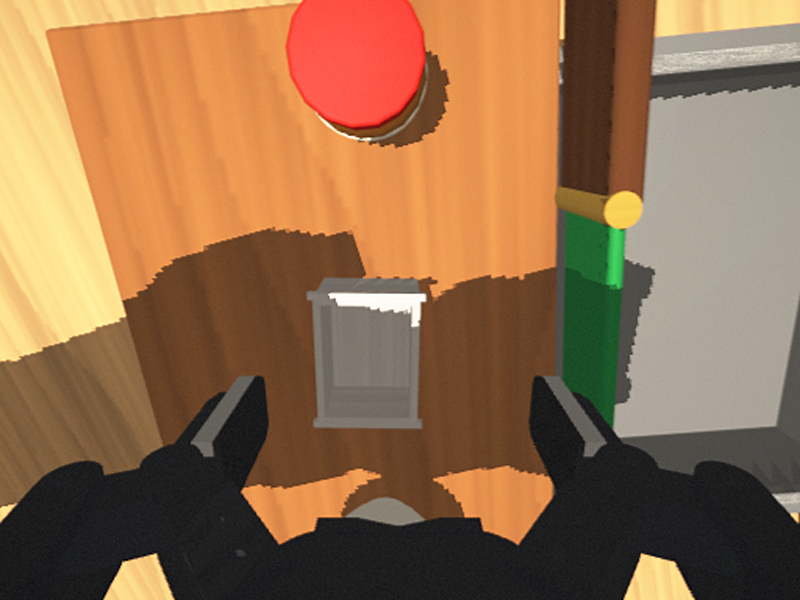

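The wrist view shows the tin, with rim corners (308,292), (425,294), (421,427) and (314,427), standing square between the fingers. The fingers are at about columns 267 and 533. I'll check the tin's position in the tool frame once more before descending.

```bash
python3 - <<'E'
from h import *
from workcell import env
s=env.get_state();M=R.from_quat(s["orientation"]).as_matrix()
c=dict(np.load("pics/wrist2.npz"))
for z in(.105,):
  t=[M.T@(np.r_[plane(c,((u+.5)/1.5625-.5,(v+.5)/1.5625-.5),z),z]-s["ee_pos"]) for u,v in [(308,292),(425,294),(421,427),(314,427)]]
  print(np.round(t,4),np.mean(t,0).round(4))
E
```

```text
[[ 0.0255 -0.0366  0.0271]
 [ 0.0247  0.0085  0.027 ]
 [-0.0343  0.0079  0.0271]
 [-0.0345 -0.0376  0.0271]] [-0.0046 -0.0145  0.0271]
```

>>> {"api": "drive_effector", "payload": {"steps": "0,-0.001,0.02,0,0,0,0.085 | 0,0,0.02,0,0,0,0.085 | 0,0,0.02,0,0,0,0.085 | 0,0,0,0,0,0,0.085 | 0,0,0,0,0,0,0.085"}}

```text
time: 3.5
ee_pos: [0.5444, -0.0036, 0.0729]
orientation: [0.794, 0.608, 0.0, 0.0]
contact_force: [0.5, 0.0, 0.3]
gripper_width: 0.0848
grasp_force: 0.0
```

>>> {"api": "drive_effector", "payload": {"steps": "0,0.008,0,0,0,0,0.085 | 0,0.008,0,0,0,0,0.085 | 0,0.008,0,0,0,0,0.085 | 0,0.008,0,0,0,0,0.085 | 0,0.008,0,0,0,0,0.085 | 0,0,0,0,0,0,0.085"}}

```text
time: 4.0
ee_pos: [0.5846, -0.0148, 0.072]
orientation: [0.794, 0.608, 0.001, 0.001]
contact_force: [-0.9, 0.1, 1.6]
gripper_width: 0.0851
grasp_force: 1.2
```

```bash
python3 - <<'E'
from workcell import env
import cv2,numpy as np
a=env.read_camera("wrist")["frame"];b=env.read_camera("side")["frame"][120:270,150:360]
b=cv2.resize(b,(400,286),interpolation=cv2.INTER_CUBIC);c=env.read_camera("scene")["frame"][130:280,150:360]
c=cv2.resize(c,(400,286),interpolation=cv2.INTER_CUBIC);a=cv2.resize(a,(400,300))
o=np.zeros((600,800,3),np.uint8);o[:300,:400]=a;o[:286,400:]=b;o[300:586,:400]=c
cv2.imwrite("pics/m3.png",o[:,:,::-1])
E
```

```text
(no output)
```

View pics/m3.png

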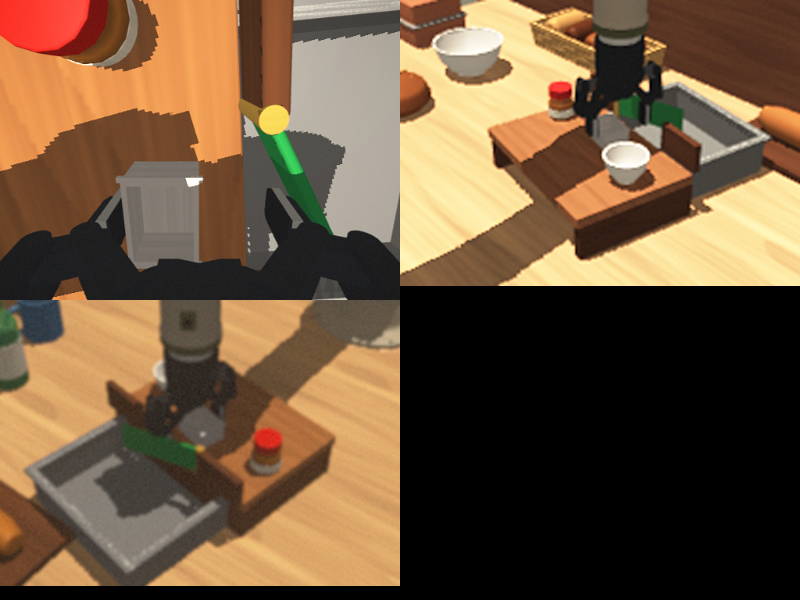

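The wrist view shows the front finger holding the flap (green, from (275,120) to (330,235)) open by about 27°. The tin is square against the rear finger with its front still on the deck, and neither neighbour has been touched. I'll continue the push.

>>> {"api": "drive_effector", "payload": {"steps": "0,0.008,0,0,0,0,0.085 | 0,0.008,0,0,0,0,0.085 | 0,0.008,0,0,0,0,0.085 | 0,0.008,0,0,0,0,0.085 | 0,0.008,0,0,0,0,0.085 | 0,0,0,0,0,0,0.085"}}

```text
time: 4.65
ee_pos: [0.6231, -0.0256, 0.0717]
orientation: [0.794, 0.608, 0.001, 0.001]
contact_force: [-0.7, -1.2, 1.2]
gripper_width: 0.0852
grasp_force: 1.7
```

```bash
python3 - <<'E'
from workcell import env
import cv2,numpy as np
a=env.read_camera("wrist")["frame"]
cv2.imwrite("pics/w4.png",a[:,:,::-1])
E
```

```text
(no output)
```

View pics/w4.png

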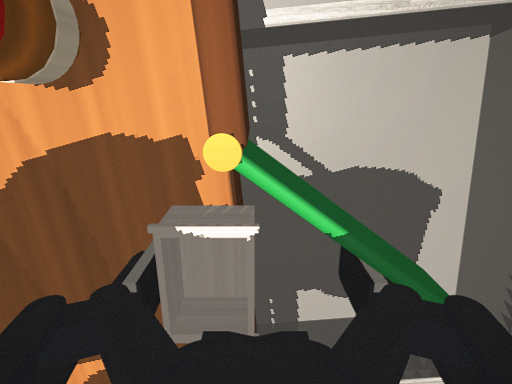

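The flap, from hinge (222,152) to (440,295), is now about 55° open. The tin's front is just over the edge and well clear of the flap, so I'll keep going.

>>> {"api": "drive_effector", "payload": {"steps": "0,0.008,0,0,0,0,0.085 | 0,0.008,0,0,0,0,0.085 | 0,0.008,0,0,0,0,0.085 | 0,0.008,0,0,0,0,0.085 | 0,0.006,0,0,0,0,0.085 | 0,0,0,0,0,0,0.085 | 0,0,0,0,0,0,0.085"}}

```text
time: 5.28
ee_pos: [0.6585, -0.0355, 0.0716]
orientation: [0.794, 0.608, 0.0, 0.001]
contact_force: [-0.1, -2.2, -0.0]
gripper_width: 0.0851
grasp_force: 0.8
```

```bash
python3 - <<'E'
from workcell import env
import cv2,numpy as np
a=env.read_camera("wrist")["frame"]
b=env.read_camera("scene")["frame"][130:280,150:360];b=cv2.resize(b,(400,286),interpolation=cv2.INTER_CUBIC)
o=np.zeros((600,800,3),np.uint8);o[:300,:400]=cv2.resize(a,(400,300));o[:286,400:]=b
cv2.imwrite("pics/w5.png",o[:300,:,::-1])
E
```

```text
(no output)
```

View pics/w5.png

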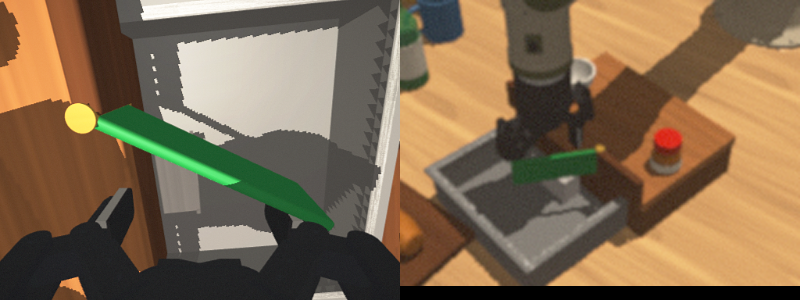

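The tin has dropped into the crate: in the wrist view it's around (180,170) beside the deck wall, and in the scene view at (568,185). The flap is held at about 65°. I'll lift straight out so the flap shuts.

>>> {"api": "drive_effector", "payload": {"steps": "0,0,-0.03,0,0,0,0.085 | 0,0,-0.03,0,0,0,0.085 | 0,0,-0.03,0,0,0,0.085 | 0,0,-0.03,0,0,0,0.085 | 0.01,-0.03,-0.025,0,0,0,0.085 | 0.01,-0.03,-0.025,0,0,0,0.085 | 0.01,-0.03,-0.025,0,0,0,0.085 | 0,-0.02,-0.02,0,0,0,0.085 | 0,0,0,0,0,0,0.085 | 0,0,0,0,0,0,0.085 | 0,0,0,0,0,0,0.085 | 0,0,0,0,0,0,0.085 | 0,0,0,0,0,0,0.085 | 0,0,0,0,0,0,0.085 | 0,0,0,0,0,0,0.085 | 0,0,0,0,0,0,0.085"}}

```text
time: 6.72
ee_pos: [0.5594, 0.0227, 0.2862]
orientation: [0.794, 0.608, -0.0, -0.0]
contact_force: [0.8, -1.1, -0.2]
gripper_width: 0.085
grasp_force: 0.0
```

```bash
python3 - <<'E'
from workcell import env
import cv2,numpy as np
a=env.read_camera("wrist")["frame"]
b=env.read_camera("scene")["frame"][130:280,150:360];b=cv2.resize(b,(400,286),interpolation=cv2.INTER_CUBIC)
o=np.zeros((300,800,3),np.uint8);o[:300,:400]=cv2.resize(a,(400,300));o[:286,400:]=b
cv2.imwrite("pics/w6.png",o[:,:,::-1])
E
```

```text
(no output)
```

View pics/w6.png

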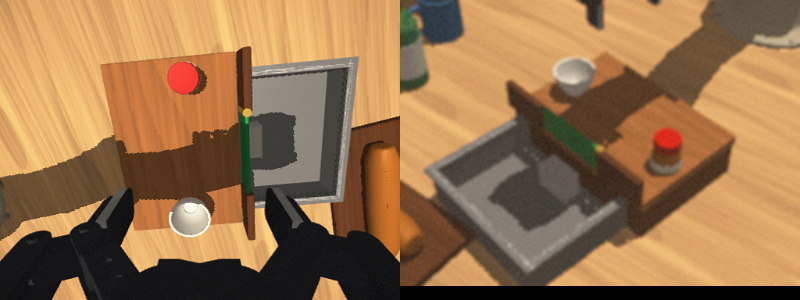

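The flap is shut (green at (245,150)), the tin is in the crate at (258,140), and the jar and ramekin haven't moved. I'm handing in the job.

```bash
python3 -c "
from workcell import env
print(env.sign_off())"
```

```text
the job is handed in; nothing more can be done
None
```

The job is handed in: the tin is in the crate and the flap is shut behind it, with the jar and ramekin where they stood; the tin was too far back to straddle at the flap, so I had to push it about 10 mm before the front finger reached the flap.

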